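Drive a stuck bush out with the drift from the lidded case

TASK

Lift the lid off the wooden tool case by its knob and set it down gently on the work board, flat and knob up, then take out the square-shanked drift, lay it on the board and take it again near one end. With the drift, not the fingers, push the stuck bush right out of the bearing housing into the cradle behind it. Then draw the drift out, lay it gently flat on the board, and leave the other things where they are.

Things in the scene. Friction and masses are not known exactly. Their poses are not given: they have to be found in the camera images.
- case: Dark wooden tool case fixed to the work boards, 180 (its x) x 104 x 50 mm high, walls 5. Origin: centre of underside. Inside, two light end blocks rise to z = 42 but for a slot 24 wide along x (floor z = 22) where the drift lies flush with their tops. Between them a finger recess, x = -28 to 28 and 94 wide in y, is open down to z = 6: only there can the drift be gripped, by its middle.
- lid: Loose dark wooden lid on the case, no hinge or latch, 0.2 kg. Origin: centre of its underside; x along its length. Lip 162 x 86 mm, z = 0 to 5; board 184 x 108, z = 5 to 12; stem 16 in diameter; dark steel knob at the centre, 28 in diameter, z = 26 to 48. On the case its origin is 45 above the board, the lip with 4 mm play; on the boards it rests on the lip.
- drift: Straight steel bar, 160 mm long (its x), about 0.15 kg, both ends alike: square shank 20 x 20 and 130 long, then at each end 15 turned to 18 in diameter. Origin: middle of its length on the underside (axis at z = 10). It starts in the case's slot, along the case's x, origin at the case's z = 22, with up to 5 mm play at each end.
- drift_mid (a point): Centre of the drift (middle of its length, on its axis); axes as drift.
- housing: Grey bearing housing bolted to the boards: level tube 90 mm long, 66 in diameter (top at z = 78), foot 90 x 96 x 10. Origin: on the boards under the tube's middle. The bore, 42 in diameter, runs right through along x at z = 45: entry x = -45, exit x = 45; drive towards +x. Behind the exit an open cradle, 62 wide, 40 high, reaches to x = 107 to take the bush.
- bore_mouth (a point): Centre of the bore's entry (housing x = -45, z = 45 mm), where the drift goes in; axes as the housing's, +x into the bore.
- bush (a joint): Slide of the tight brass bush in the bore, m, growing towards the exit; starts at 0 to 0.008. Bush 40 mm long, 40 in diameter, hole 14 (less than the drift's end). At 0 its near face is 42 mm inside the entry; at 0.048 it is just clear of the bore (near face 90 mm from the entry); stop at 0.060. It resists with about 8 N of friction and stays where left.
- bush_face (a point): Centre of the bush's near face, the one the drift pushes; axes as the housing's.
- board: Raised plywood work boards, fixed, 40 mm thick, top at z = 40 above the bench: the case, lid, housing and most of the work stand on them. Origin on the bench under the right board's middle; right board x = -180 to 180, y = -256 to 256; left board, level with it, x = -130 to 180, y = 258 to 617. A small dark jar, 50 in diameter, stands up through their seam, its top 85 above the bench, at about x = -65, y = 298.
- tape_measure: Yellow and black tape measure, 72 x 85 x 35 mm, loose bystander at the back of the boards; origin centre of underside.
- wood_block: Small wooden block, 45 x 75 x 32 mm, loose bystander at the back of the boards; origin centre of underside.
- blue_tape: Roll of blue tape lying flat, 92 mm in diameter, 36 high, loose bystander on the bench in front of the boards; origin centre of underside.

How it is judged:
By the outcome, as a careful person would: the job done as asked, in the order asked, and still so for the second after the job is handed in, with the robot touching nothing.
It also fails if it takes over 61 s, if anything falls off the work surface, if the arm or the gripper's body presses on something with over 40 N, if the wrist force passes 120 N, or if a joint passes its speed limit or range.

ROBOT

A 6-joint arm with a two-finger parallel gripper is mounted at the origin on the work surface; the furniture and walls round the work are solid. World frame = base frame: x ahead of the robot, y to its left, z up, the work surface at z = 0. Lengths are in m, angles in degrees, forces in N, time in s.
With the tool pointing down it reaches from about 0.4 to 0.825 m from the base axis. Payload 7 kg.
Tool frame: the origin (TCP) lies midway between the tips of the shut fingers; the grasp point (between the pads) lies r.pinch_z behind it (r.pinch_z is the distance from the TCP to the grasp point, in m); z points along the fingers, y is the line along which they close (so a half turn about z gives the same grasp; the last joint's range is limited). The gripper opens to 88 mm and grips with 3 to 60 N. Pads are 19 mm wide; open, the fingers measure 130 mm over their backs; the gripper's body (78 mm by 193 mm) begins 47 mm behind the grasp point.
Start: joints at [88.012, 20.546, 0.682, 0, -70.136, -16.507], TCP at [0.214, 0.64, 0.194] pointing down, gripper open.
Joint ranges: [-176.03, 176.03], [-82.01, 121.73], [-58.28, 71.71], [-173.87, 95.51], [-174.79, -0.11], [-173.66, 173.66]. Speed limits (degrees/s): [136.94, 136.94, 172.46, 180, 180, 180].

INTERFACE

Orientations are given as [roll, pitch, yaw] about the fixed x, y, z axes, in that order (R = Rz(yaw) Ry(pitch) Rx(roll)).
In Python, from plant import r, optics, job gives the robot as it stands.
- The arm moves only by the shell command python3 -m crank 'ROWS' [FORCE]. ROWS is JSON, a list of rows, each an object with "xyz": the shift along the tool's x, y, z in units of 30 mm (1.0 is 30 mm), a list of three; "delta_rot": the turn, a rotation vector about the tool's x, y, z in degrees, a list of three; "claw": the closure, from 0 (fully open) to 1 (shut). A call has 1 to 20 rows; each row is the pose to reach, as a shift and turn from the pose commanded when the call began, along the tool's axes at that moment; what a row does not reach only later rows make up. A row lasts 1/8 s, in which the tool goes at most 62.5 mm and 10.7 degrees, less where a joint would pass 70% of its speed; a pose out of reach is approached as far as the arm can. A call with a gripper value outside its range is refused whole. The fingers move at their own pace and stop on an object; FORCE is the grip in N (left out, the last holds). Time passes only in rows, so rows that repeat a pose let the fingers close. It gives the time, the measured TCP pose, the force, the opening and the grip force at its end, in the units of the state.
- r.get_state(): the state, without advancing time (a new reading comes with each control period).
- optics.capture(name): name is "scene" or "top"; returns a dict with "img" (420x560x3 uint8, blue, green, red), "fovy" (degrees; the focal length in pixels is half the picture's height over the tangent of half this angle, whatever the lens; pixels are square), "cx", "cy" (the principal point, pixels), "eye" and "rotation" of the camera in the world. Camera axes: x right, y up, looking along -z (the intrinsics and any distortion apply to the point x, -y, -z); pixel columns grow to the right and rows downward; lengths in m; the calibration is good to about 2 mm. A picture is of the moment at which its call begins. There is no depth.
- job.close_job(): hands the job in; it is judged then, once.
The state is a dict: "time_s": time; "joints": joint angles; "qd": joint speeds; "joint_torque": joint torques, N m; "tcp_pos": TCP position; "eef_rot": TCP orientation; "contact_force": force on the tool from outside, world axes, zero at the start; "moment": the same for the moment, N m; "gripper_width": finger opening in m; "gripper_force": force on a finger pad.
Only numpy, scipy, OpenCV 4.12 (cv2) and the standard library are available. Lean on these libraries where they do the work, as an engineer would, in place of code of your own. Each camera call takes 0.05 s, during which the arm holds its last target. There are 200 camera calls.

## Working session

There is one attempt and no reset: what is moved stays moved. The work goes in short steps, Python scripts to look and compute and a shell command to move; the robot and the scene stay as the last step left them, time stands still between calls to the robot, and variables do not carry over. Pictures are saved under pics/ and viewed, at most 10 in all, crops included, and the job is handed in when it is done.

```bash
mkdir -p pics; ls
python3 - <<'E'
from plant import r, optics, job
import cv2
print(r.get_state(), r.pinch_z)
for n in("scene","top"):
    c=optics.capture(n); cv2.imwrite(f"pics/{n}0.png",c["img"]); print({k:v for k,v in c.items() if k!="img"})
E
```

```text
pics
{'time_s': 0.0, 'joints': array([ 8.80107229e+01,  2.05906514e+01,  6.32829547e-01, -1.97708353e-02,
       -7.01358373e+01, -1.65083948e+01]), 'qd': array([ 0.12145474, -0.07477002, -0.06401702, -0.07958956,  0.03527817,
        0.04417434]), 'joint_torque': array([-9.36232118e-05, -5.82706690e+01,  2.93049252e+01,  6.99691057e+00,
        7.10588458e-03, -1.45639988e-04]), 'tcp_pos': array([0.21399776, 0.63959771, 0.19322551]), 'eef_rot': array([ 1.79904920e+02, -8.79668022e-03, -1.85043978e+01]), 'contact_force': array([ 0.52426481,  1.0167126 , -1.23381373]), 'moment': array([ 0.02016123,  0.01619119, -0.01937132]), 'gripper_force': 0.0, 'gripper_width': 0.08781392615640637} 0.0188
{'fovy': 55.2581034444715, 'cx': 282.29899740001485, 'cy': 216.95378262311792, 'eye': array([ 0.13563698, -0.60219031,  0.92847058]), 'rotation': array([ 39.66518863,   0.81987785, -34.37508317])}
{'fovy': 44.96463308893286, 'cx': 275.00474548831846, 'cy': 207.76890633833543, 'eye': array([ 0.41562595, -0.02502547,  1.58505048]), 'rotation': array([  4.36234255,   0.4887561 , -88.30721294])}
```

View pics/scene0.png

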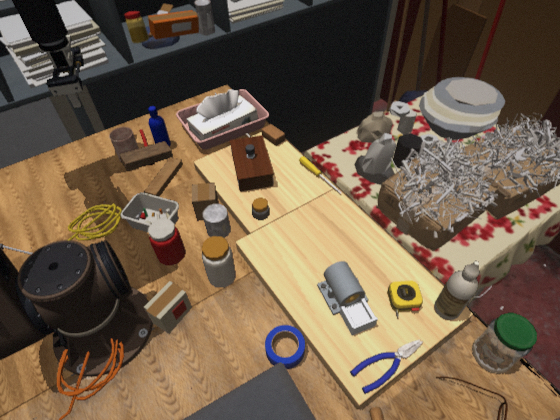

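View pics/top0.png

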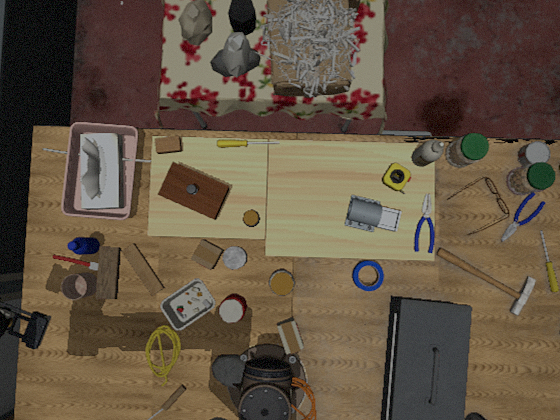

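The scene view shows the lid and knob at about (252,160), and the housing at (343,285) with its white cradle at (358,318). The top view has the lid at (193,190), the housing at (368,214), the cradle at (390,217) and the jar at (251,218).

```bash
cat > h.py <<'E'
import numpy as np, cv2
from scipy.spatial.transform import Rotation as R
from plant import r, optics, job
def cam(n):
    c=optics.capture(n); c["f"]=c["img"].shape[0]/2/np.tan(np.radians(c["fovy"]/2)); c["R"]=R.from_euler("xyz",c["rotation"],degrees=True).as_matrix(); return c
def ray(c,p,z):
    p=np.atleast_2d(p).astype(float)
    d=np.c_[(p[:,0]-c["cx"])/c["f"],-(p[:,1]-c["cy"])/c["f"],-np.ones(len(p))]@c["R"].T
    return c["eye"]+d*((z-c["eye"][2])/d[:,2])[:,None]
def proj(c,P):
    q=(np.atleast_2d(P)-c["eye"])@c["R"]
    return np.c_[c["cx"]+c["f"]*q[:,0]/-q[:,2], c["cy"]-c["f"]*q[:,1]/-q[:,2]]
def blob(m,box):
    k=np.zeros_like(m); x0,y0,x1,y1=box; k[y0:y1,x0:x1]=m[y0:y1,x0:x1]
    cs,_=cv2.findContours(k,cv2.RETR_EXTERNAL,cv2.CHAIN_APPROX_NONE)
    return max(cs,key=cv2.contourArea)
E
python3 - <<'E'
from h import *
np.set_printoptions(precision=4,suppress=True)
t=cam("top"); s=cam("scene"); 
# board corners approx
for p in [(150,137),(267,138),(267,258),(436,259),(149,236)]: print(p, ray(t,p,.04))
h=cv2.cvtColor(t["img"],cv2.COLOR_BGR2HSV)
m=(h[...,2]<150).astype(np.uint8)*255
c=blob(m,(152,155,236,225)); rc=cv2.minAreaRect(c); b=cv2.boxPoints(rc); print("lid",rc); w=ray(t,b,.097); print(w, np.linalg.norm(np.diff(w,axis=0),axis=1), w.mean(0))
a=cv2.resize(t["img"][150:275,150:450],None,fx=2.6,fy=2.6,interpolation=cv2.INTER_CUBIC)
b=cv2.resize(s["img"][250:340,300:430],None,fx=3,fy=3,interpolation=cv2.INTER_CUBIC)
o=np.zeros((600,780,3),np.uint8); o[:325]=a[:325]; o[325:595,:390]=b
b=cv2.resize(s["img"][115:205,200:330],None,fx=3,fy=3,interpolation=cv2.INTER_CUBIC);o[325:595,390:]=b
cv2.imwrite("pics/crop1.png",o)
E
```

```text
(150, 137) [[0.7413 0.3846 0.04  ]]
(267, 138) [[0.7482 0.0227 0.04  ]]
(267, 258) [[0.3797 0.0114 0.04  ]]
(436, 259) [[ 0.3919 -0.4994  0.04  ]]
(149, 236) [[0.4357 0.3729 0.04  ]]
lid ((194.90176391601562, 189.4574432373047), (66.73687744140625, 40.49479293823242), 23.428691864013672)
[[0.5571 0.3427 0.097 ]
 [0.6692 0.3001 0.097 ]
 [0.5951 0.1154 0.097 ]
 [0.484  0.1588 0.097 ]] [0.1199 0.199  0.1193] [0.5763 0.2293 0.097 ]
```

View pics/crop1.png

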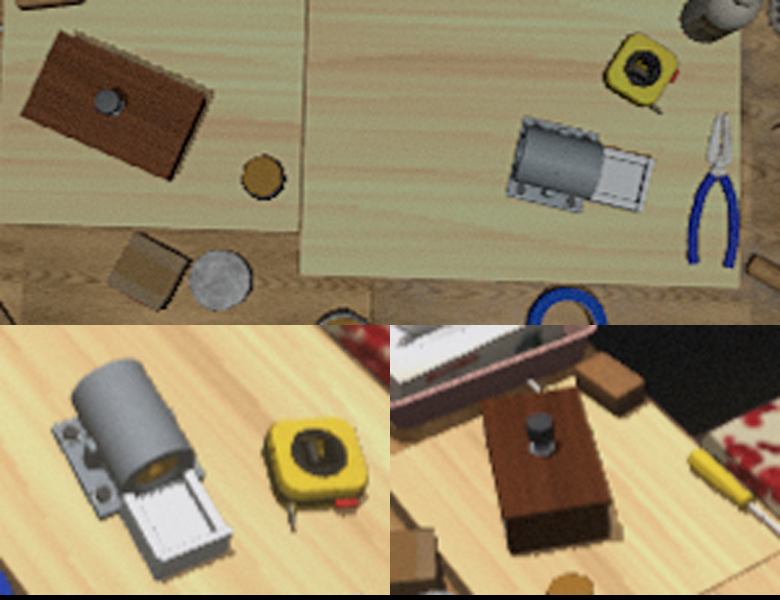

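Run:
```python
from h import *
np.set_printoptions(precision=4,suppress=True)
t=cam("top"); s=cam("scene")
a=cv2.resize(t["img"][190:240,340:410],None,fx=8,fy=8,interpolation=cv2.INTER_CUBIC)  # 560x400
b=cv2.resize(s["img"][255:335,315:380],None,fx=5,fy=5,interpolation=cv2.INTER_CUBIC) #325x400
o=np.zeros((400,800,3),np.uint8); o[:,:480]=a[:,:480]; o[:,480:]=b[:,:320]
cv2.imwrite("pics/crop2.png",o)
for n,c,bx in(("top",t,(152,155,236,225)),("scene",s,(225,130,275,192))):
    h=cv2.cvtColor(c["img"],cv2.COLOR_BGR2HSV).astype(int)
    # brown lid top: saturated, moderately dark
    m=((h[...,1]>110)&(h[...,2]>45)&(h[...,2]<140)).astype(np.uint8)*255
    k=blob(m,bx); rc=cv2.minAreaRect(k); P=ray(c,cv2.boxPoints(rc),.097)
    print(n,rc,P[:,:2].round(3).tolist(),P.mean(0),np.linalg.norm(np.diff(P,axis=0),axis=1))
    # knob: low saturation
    m=((h[...,1]<90)).astype(np.uint8)*255
    bk=(183,178,203,200) if n=="top" else (240,138,264,165)
    k=blob(m,bk); (x,y),rr=cv2.minEnclosingCircle(k); print("knob",cv2.boundingRect(k),(x,y),rr,ray(c,(x,y),.133),ray(c,(x,y),.122))
```

```text
top ((194.05882263183594, 190.26470947265625), (63.9556770324707, 36.32395553588867), 23.498565673828125) [[0.559, 0.339], [0.659, 0.301], [0.588, 0.124], [0.489, 0.163]] [0.5738 0.2317 0.097 ] [0.1075 0.1906 0.107 ]
knob (186, 184, 12, 11) (191.5, 189.5) 5.700977325439453 [[0.5718 0.2328 0.133 ]] [[0.573  0.2347 0.122 ]]
scene ((250.2723846435547, 154.35800170898438), (47.90652847290039, 49.40360641479492), 86.42366790771484) [[0.563, 0.382], [0.704, 0.301], [0.588, 0.11], [0.463, 0.183]] [0.5794 0.244  0.097 ] [0.162  0.2236 0.1445]
knob (246, 144, 9, 15) (250.0, 151.10714721679688) 7.17724609375 [[0.564 0.215 0.133]] [[0.5699 0.2263 0.122 ]]
```

View pics/crop2.png

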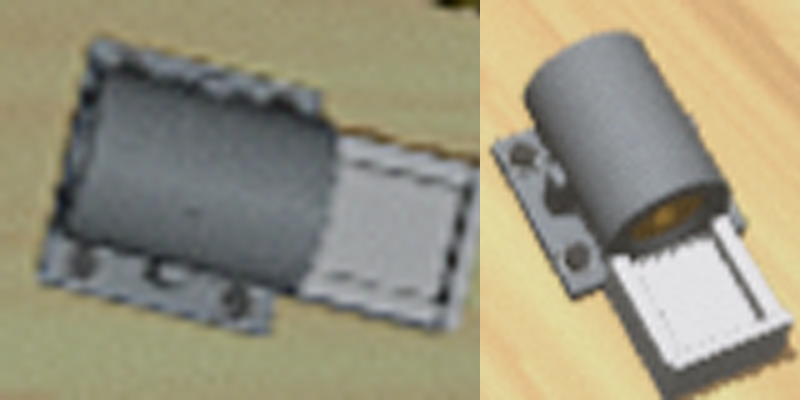

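The crop shows the tube silhouette with its entry corners at crop (105,72) and (65,235), and its exit corners at (340,128) and (300,292). The foot corners are about (95,38), (325,90), (270,335) and (38,283).

Run:
```python
from h import *
np.set_printoptions(precision=4,suppress=True)
t=cam("top"); f=lambda p:(np.array(p)+.5)/8-.5+[340,190]
T=ray(t,f([(105,72),(65,235),(340,128),(300,292)]),.085)
m=T[:2].mean(0);e=T[2:].mean(0);print("mouth",m,"exit",e,np.linalg.norm(e-m),np.linalg.norm(T[0]-T[1]),"yaw",np.degrees(np.arctan2(*(e-m)[1::-1])),"mid",(m+e)/2)
F=ray(t,f([(95,38),(325,90),(270,335),(38,283)]),.05);print("foot",F,F.mean(0),np.linalg.norm(np.diff(F,axis=0),axis=1));d=F[1]+F[2]-F[0]-F[3];print(np.degrees(np.arctan2(d[1],d[0])))
# scene check
s=cam("scene");u=(e-m)/np.linalg.norm(e-m);o=F.mean(0);print(proj(s,[m,e,[.5725,.2335,.122]]),proj(t,[m,e]))
g=lambda p:(np.array(p)+.5)/5-.5+[315-96,255]
S=ray(s,g([(492,142),(572,297)]),.05);print("scene foot edge",S)
```

```text
mouth [ 0.5332 -0.2315  0.085 ] exit [ 0.5148 -0.3185  0.085 ] 0.08900350781466923 0.06242698273597809 yaw -101.94762076724356 mid [ 0.524 -0.275  0.085]
foot [[ 0.58   -0.2393  0.05  ]
 [ 0.5626 -0.3266  0.05  ]
 [ 0.4693 -0.3072  0.05  ]
 [ 0.4863 -0.2194  0.05  ]] [ 0.5245 -0.2731  0.05  ] [0.0891 0.0954 0.0894]
-101.10483691456794
[[335.5216 269.3802]
 [353.1267 299.4318]
 [249.4982 149.4901]] [[350.1912 208.7348]
 [379.5662 215.7972]]
scene foot edge [[ 0.4865 -0.2207  0.05  ]
 [ 0.4664 -0.3088  0.05  ]]
```

```bash
cat > go.py <<'E'
import sys,numpy as np
# go.py x y z yaw | x y z yaw ...   first pose = commanded pose now
P=[list(map(float,a.split(","))) for a in sys.argv[1:]]
x0=np.array(P[0][:3]);w=np.radians(P[0][3]);c,s=np.cos(w),np.sin(w)
T=np.array([[c,s,0],[s,-c,0],[0,0,-1]])
for p in P[1:]:
    print(((np.array(p[:3])-x0)@T/.03).round(3).tolist(),"rz",round(-(p[3]-P[0][3]),2))
E
python3 go.py .214,.64,.194,-18.5 .214,.64,.28,-18.5 .5725,.2335,.28,-111.7 .5725,.2335,.19,-111.7 .5725,.2335,.1032,-111.7
```

```text
[0.0, 0.0, -2.867] rz -0.0
[15.632, 9.058, -2.867] rz 93.2
[15.632, 9.058, 0.133] rz 93.2
[15.632, 9.058, 3.027] rz 93.2
```

```bash
python3 -m crank '[{"xyz":[0,0,-2.87],"delta_rot":[0,0,0],"claw":0.3},{"xyz":[0,0,-2.87],"delta_rot":[0,0,0],"claw":0.3},{"xyz":[15.63,9.06,-2.87],"delta_rot":[0,0,93.2],"claw":0.3},{"xyz":[15.63,9.06,-2.87],"delta_rot":[0,0,93.2],"claw":0.3},{"xyz":[15.63,9.06,-2.87],"delta_rot":[0,0,93.2],"claw":0.3},{"xyz":[15.63,9.06,-2.87],"delta_rot":[0,0,93.2],"claw":0.3},{"xyz":[15.63,9.06,-2.87],"delta_rot":[0,0,93.2],"claw":0.3},{"xyz":[15.63,9.06,-2.87],"delta_rot":[0,0,93.2],"claw":0.3},{"xyz":[15.63,9.06,-2.87],"delta_rot":[0,0,93.2],"claw":0.3},{"xyz":[15.63,9.06,-2.87],"delta_rot":[0,0,93.2],"claw":0.3},{"xyz":[15.63,9.06,-2.87],"delta_rot":[0,0,93.2],"claw":0.3},{"xyz":[15.63,9.06,-2.87],"delta_rot":[0,0,93.2],"claw":0.3},{"xyz":[15.63,9.06,-1],"delta_rot":[0,0,93.2],"claw":0.3},{"xyz":[15.63,9.06,1],"delta_rot":[0,0,93.2],"claw":0.3},{"xyz":[15.63,9.06,1],"delta_rot":[0,0,93.2],"claw":0.3},{"xyz":[15.63,9.06,1],"delta_rot":[0,0,93.2],"claw":0.3}]' 25
python3 - <<'E'
from h import *
t=cam("top"); s=cam("scene")
o=np.zeros((400,800,3),np.uint8)
o[:,:400]=cv2.resize(t["img"][140:240,145:245],None,fx=4,fy=4); o[:,400:]=cv2.resize(s["img"][110:210,200:300],None,fx=4,fy=4)
cv2.imwrite("pics/knob.png",o); print(r.get_state()["tcp_pos"],r.get_state()["eef_rot"],r.get_state()["joints"])
E
```

```text
time_s: 2.4
tcp_pos: [0.5738, 0.2346, 0.1667]
eef_rot: [-179.9, 0.1, -111.6]
contact_force: [1.2, 0.2, 1.1]
gripper_width: 0.0615
gripper_force: 0.0
[0.57414539 0.23490832 0.16740921] [-179.83168201    0.21381152 -111.63189853] [ 4.02950254e+01  1.63046351e+01 -9.04967623e+00  5.31199300e-02
 -6.43778324e+01 -6.19500969e+01]
```

View pics/knob.png

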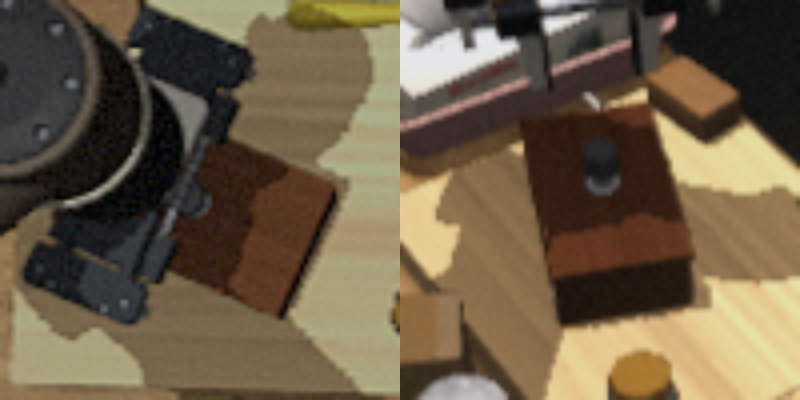

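```bash
python3 - <<'E'
from h import *
t=cam("top"); s=cam("scene")
for p in([.574,.235,.167],[.5725,.2335,.133],[.5725,.2335,.122]): print(proj(s,[p]),proj(t,[p]))
E
python3 go.py .5725,.2335,.164,-111.7 .5725,.2335,.1035,-111.7
```

```text
[[248.49177358 137.33943735]] [[188.6528683  187.35317528]]
[[249.21681277 146.69306993]] [[191.25233574 189.2556159 ]]
[[249.49823828 149.49013819]] [[191.90807823 189.68156112]]
[0.0, 0.0, 2.017] rz -0.0
```

```bash
python3 -m crank '[{"xyz":[0,0,1],"delta_rot":[0,0,0],"claw":0.3},{"xyz":[0,0,2.02],"delta_rot":[0,0,0],"claw":0.3},{"xyz":[0,0,2.02],"delta_rot":[0,0,0],"claw":0.3},{"xyz":[0,0,2.02],"delta_rot":[0,0,0],"claw":0.3},{"xyz":[0,0,2.02],"delta_rot":[0,0,0],"claw":0.3}]'
```

```text
time_s: 3.22
tcp_pos: [0.5736, 0.2342, 0.1054]
eef_rot: [-179.9, 0.1, -111.7]
contact_force: [0.4, -1.0, -0.3]
gripper_width: 0.061
gripper_force: 0.0
```

```bash
python3 -m crank '[{"xyz":[0,0,0],"delta_rot":[0,0,0],"claw":1},{"xyz":[0,0,0],"delta_rot":[0,0,0],"claw":1},{"xyz":[0,0,0],"delta_rot":[0,0,0],"claw":1},{"xyz":[0,0,0],"delta_rot":[0,0,0],"claw":1},{"xyz":[0,0,0],"delta_rot":[0,0,0],"claw":1},{"xyz":[0,0,0],"delta_rot":[0,0,0],"claw":1}]' 30; python3 go.py .5725,.2335,.1035,-111.7 .5725,.2335,.19,-111.7 .68,-.09,.19,-90 .68,-.09,.08,-90  .68,-.09,.06,-90
```

```text
time_s: 3.98
tcp_pos: [0.5726, 0.2336, 0.1035]
eef_rot: [180.0, -0.0, -111.7]
contact_force: [0.3, 0.0, 0.9]
gripper_width: 0.0071
gripper_force: 0.0
[0.0, 0.0, -2.883] rz -0.0
[8.694, -7.316, -2.883] rz -21.7
[8.694, -7.316, 0.783] rz -21.7
[8.694, -7.316, 1.45] rz -21.7
```

Run:
```python
from h import *
t=cam("top"); s=cam("scene")
o=np.zeros((400,800,3),np.uint8)
o[:,:400]=cv2.resize(t["img"][140:240,145:245],None,fx=4,fy=4); o[:,400:]=cv2.resize(s["img"][110:210,200:300],None,fx=4,fy=4)
cv2.imwrite("pics/knob2.png",o); st=r.get_state();print(st["tcp_pos"],st["gripper_width"],st["gripper_force"])
```

```text
[0.5725705  0.2336192  0.10352432] 0.0019765507129057805 0.0
```

View pics/knob2.png

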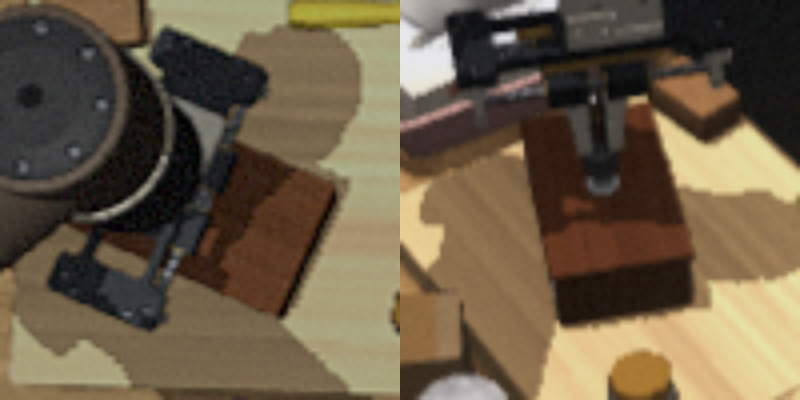

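Run:
```python
from h import *
t=cam("top"); s=cam("scene")
print(proj(s,[[.214,.64,.194],[.214,.64,.224]]),proj(t,[[.214,.64,.194]]))
# image differences now vs. before-close in scene: fingertip lowest changed pixels near knob vs scene0
s0=cv2.imread("pics/scene0.png").astype(int); d=np.abs(s["img"].astype(int)-s0).max(2)
print(d[138:162,240:262])
print(s["img"][138:162,250].tolist())
```

```text
[[ 82.1486955  105.47989542]
 [ 78.25722318  97.1547642 ]] [[ 32.55890256 313.61089437]]
[[28 22 24 36 35 33 34 32 79 92 58 38 37 40 44 31  3  2  5  6  6  6]
 [46 43 33 38 36 35 39 29 70 79 61 39 42 42 37 37  7  2  6  4  6  6]
 [41 42 30 25 34 36 36 29 74 81 57 34 40 40 40 29  2  2  7  5  3  5]
 [42 42 38 29 43 37 35 28 80 85 59 32 40 40 36 18 20 20 12  3  1  4]
 [37 42 41 30 39 41 36 32 74 81 64 31 44 37 37 35 35 42 33 19 27 24]
 [41 45 41 25 29 37 35 29 62 87 72 43 43 38 28 28 36 40 42 46 47 46]
 [42 41 44 33 29 36 38 26 47 75 67 35 26 39 34 24 43 40 45 47 45 50]
 [41 41 39 32 27 37 16  4 24 64 65 40  4 18 31 20 41 38 43 43 50 44]
 [43 45 49 37 30 22  7  8 18 63 60 39  9  2 27 21 38 41 45 47 48 42]
 [43 40 41 38 29 17 14 15 19 64 57 45 25 18  7 34 44 39 42 54 47 41]
 [40 42 42 44 32 13 14 25 34 47 43 45 35 26 21 39 39 37 39 40 49 43]
 [44 46 45 41 38 22 17 28 27 35 29 24 20  7 17 45 47 44 38 46 43 45]
 [43 43 43 43 36 27 11 11 13 12 11  9  5  3 14 43 39 40 36 45 50 48]
 [41 46 39 39 43 32 11  9  7  8  5  6  3  3 12 40 38 41 38 32 43 45]
 [47 42 46 40 45 36 14  7  2  3  2  4  7  1 2
[... 282 characters left out ...]
5 41 44 42 44 44]
 [41 45 45 47 44 42 42 49  8  1  5  2  6  3  1  4 30 42 36 41 39 41]
 [46 46 45 41 40 42 43 44 35 14 10  2  3  6 20 27 36 42 40 40 41 44]
 [34 14 13 15 16 44 41 43 45 46 40 18 25 28 39 40 43 38 38 42 37 41]
 [29  3  1  5  1 17 16 20 21 49 48 45 38 36 43 43 42 44 43 42 36 41]
 [29  5  3  5  3  2  6  4  2 45 42 45 43 45 32 42 39 36 45 38 45 41]]
[[30, 31, 32], [27, 29, 29], [29, 29, 32], [27, 28, 30], [24, 25, 26], [18, 20, 22], [14, 17, 17], [14, 15, 16], [19, 20, 20], [18, 19, 20], [34, 34, 33], [38, 37, 40], [36, 34, 35], [22, 24, 23], [24, 27, 26], [18, 18, 23], [27, 26, 24], [49, 48, 47], [62, 59, 61], [81, 80, 77], [66, 67, 70], [16, 27, 50], [15, 30, 54], [22, 34, 59]]
```

The jaw shut to 2 mm, and the scene crop shows the fingertips ending on top of the knob's face near (250,149), with the knob's side still visible and unmoved below. So the tips are really about 30 mm higher than the reported TCP. I'll reopen and go down in guarded steps.

```bash
python3 -m crank '[{"xyz":[0,0,-0.2],"delta_rot":[0,0,0],"claw":0.3},{"xyz":[0,0,-0.2],"delta_rot":[0,0,0],"claw":0.3},{"xyz":[0,0,-0.2],"delta_rot":[0,0,0],"claw":0.3},{"xyz":[0,0,-0.2],"delta_rot":[0,0,0],"claw":0.3},{"xyz":[0,0,-0.2],"delta_rot":[0,0,0],"claw":0.3},{"xyz":[0,0,0.4],"delta_rot":[0,0,0],"claw":0.3},{"xyz":[0,0,0.7],"delta_rot":[0,0,0],"claw":0.3},{"xyz":[0,0,0.7],"delta_rot":[0,0,0],"claw":0.3}]'
python3 - <<'E'
from h import *
s=cam("scene"); s0=cv2.imread("pics/scene0.png").astype(int); d=np.abs(s["img"].astype(int)-s0).max(2)
o=np.zeros((560,800,3),np.uint8)
o[:,:400]=cv2.resize(s["img"][120:190,225:275],(400,560),interpolation=cv2.INTER_CUBIC)
o[:,400:]=cv2.resize(cv2.imread("pics/scene0.png")[50:162,40:120],(400,560),interpolation=cv2.INTER_CUBIC)
cv2.imwrite("pics/f.png",o)
E
```

```text
time_s: 5.18
tcp_pos: [0.5721, 0.2332, 0.0818]
eef_rot: [180.0, -0.1, -111.7]
contact_force: [-0.3, -0.2, 0.2]
gripper_width: 0.061
gripper_force: 0.0
```

View pics/f.png

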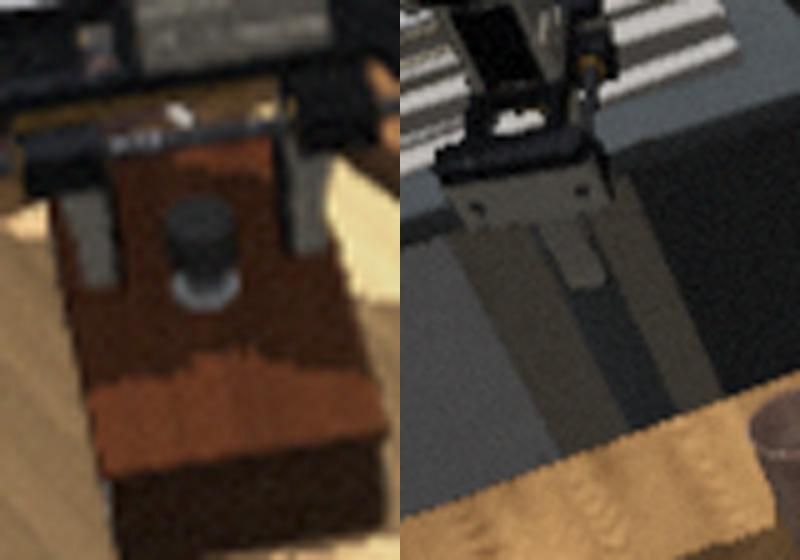

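The left crop shows the tips at crop (100,288) and (310,255), straddling the knob at (200,240). The tip height is about 0.108 m, which confirms the offset. I'll go 3 mm lower and grip.

```bash
python3 -m crank '[{"xyz":[0,0,0.1],"delta_rot":[0,0,0],"claw":0.3},{"xyz":[0,0,0.1],"delta_rot":[0,0,0],"claw":1},{"xyz":[0,0,0.1],"delta_rot":[0,0,0],"claw":1},{"xyz":[0,0,0.1],"delta_rot":[0,0,0],"claw":1},{"xyz":[0,0,0.1],"delta_rot":[0,0,0],"claw":1},{"xyz":[0,0,0.1],"delta_rot":[0,0,0],"claw":1},{"xyz":[0,0,0.1],"delta_rot":[0,0,0],"claw":1}]' 30; python3 -m crank '[{"xyz":[0,0,-0.5],"delta_rot":[0,0,0],"claw":1},{"xyz":[0,0,-1],"delta_rot":[0,0,0],"claw":1},{"xyz":[0,0,-1],"delta_rot":[0,0,0],"claw":1}]'
```

```text
time_s: 6.1
tcp_pos: [0.5726, 0.2336, 0.0797]
eef_rot: [-180.0, 0.0, -111.7]
contact_force: [-0.5, -0.4, -0.1]
gripper_width: 0.0272
gripper_force: 30.0
time_s: 6.48
tcp_pos: [0.5737, 0.2343, 0.1117]
eef_rot: [-179.9, 0.2, -111.7]
contact_force: [0.9, 0.3, -2.4]
gripper_width: 0.0269
gripper_force: 30.0
```

```bash
python3 go.py .5725,.2335,.1095,-111.7 .5725,.2335,.165,-111.7 .68,-.09,.165,-90 .68,-.09,.06,-90 .68,-.09,.0375,-90 .68,-.09,.0345,-90
```

```text
[0.0, 0.0, -1.85] rz -0.0
[8.694, -7.316, -1.85] rz -21.7
[8.694, -7.316, 1.65] rz -21.7
[8.694, -7.316, 2.4] rz -21.7
[8.694, -7.316, 2.5] rz -21.7
```

```bash
python3 -m crank '[{"xyz":[0,0,-1],"delta_rot":[0,0,0],"claw":1},{"xyz":[0.3,-0.25,-1.85],"delta_rot":[0,0,0],"claw":1},{"xyz":[1.2,-1,-1.85],"delta_rot":[0,0,-3],"claw":1},{"xyz":[2.4,-2,-1.85],"delta_rot":[0,0,-6],"claw":1},{"xyz":[3.7,-3.1,-1.85],"delta_rot":[0,0,-9],"claw":1},{"xyz":[5,-4.2,-1.85],"delta_rot":[0,0,-13],"claw":1},{"xyz":[6.3,-5.3,-1.85],"delta_rot":[0,0,-16],"claw":1},{"xyz":[7.5,-6.3,-1.85],"delta_rot":[0,0,-19],"claw":1},{"xyz":[8.4,-7.05,-1.5],"delta_rot":[0,0,-21.7],"claw":1},{"xyz":[8.7,-7.32,-0.6],"delta_rot":[0,0,-21.7],"claw":1},{"xyz":[8.7,-7.32,0.4],"delta_rot":[0,0,-21.7],"claw":1},{"xyz":[8.7,-7.32,1.3],"delta_rot":[0,0,-21.7],"claw":1},{"xyz":[8.7,-7.32,1.9],"delta_rot":[0,0,-21.7],"claw":1},{"xyz":[8.7,-7.32,2.15],"delta_rot":[0,0,-21.7],"claw":1},{"xyz":[8.7,-7.32,2.25],"delta_rot":[0,0,-21.7],"claw":1},{"xyz":[8.7,-7.32,2.25],"delta_rot":[0,0,-21.7],"claw":1},{"xyz":[8.7,-7.32,2.25],"delta_rot":[0,0,-21.7],"claw":1}]'
```

```text
time_s: 8.6
tcp_pos: [0.6808, -0.09, 0.0431]
eef_rot: [-179.9, 0.0, -90.0]
contact_force: [0.8, 0.3, -1.0]
gripper_width: 0.0275
gripper_force: 30.0
```

```bash
python3 -m crank '[{"xyz":[0,0,0.05],"delta_rot":[0,0,0],"claw":1},{"xyz":[0,0,0.1],"delta_rot":[0,0,0],"claw":1},{"xyz":[0,0,0.15],"delta_rot":[0,0,0],"claw":1},{"xyz":[0,0,0.15],"delta_rot":[0,0,0],"claw":1}]';python3 -m crank '[{"xyz":[0,0,0.03],"delta_rot":[0,0,0],"claw":1},{"xyz":[0,0,0.06],"delta_rot":[0,0,0],"claw":1},{"xyz":[0,0,0.06],"delta_rot":[0,0,0],"claw":1}]'; python3 -m crank '[{"xyz":[0,0,0.03],"delta_rot":[0,0,0],"claw":1},{"xyz":[0,0,0.06],"delta_rot":[0,0,0],"claw":1},{"xyz":[0,0,0.06],"delta_rot":[0,0,0],"claw":1}]'
```

```text
time_s: 9.1
tcp_pos: [0.6804, -0.0903, 0.0378]
eef_rot: [-180.0, -0.0, -90.0]
contact_force: [-0.5, -1.3, 0.7]
gripper_width: 0.027
gripper_force: 30.0
time_s: 9.48
tcp_pos: [0.6805, -0.0903, 0.0375]
eef_rot: [-179.9, -0.0, -90.0]
contact_force: [-3.1, -1.2, 10.3]
gripper_width: 0.0271
gripper_force: 30.0
time_s: 9.85
tcp_pos: [0.6806, -0.0903, 0.0374]
eef_rot: [-179.9, -0.0, -89.9]
contact_force: [-7.2, 0.6, 21.3]
gripper_width: 0.0271
gripper_force: 30.0
```

```bash
python3 -m crank '[{"xyz":[0,0,-0.1],"delta_rot":[0,0,0],"claw":1},{"xyz":[0,0,-0.1],"delta_rot":[0,0,0],"claw":1},{"xyz":[0,0,-0.1],"delta_rot":[0,0,0],"claw":0.4},{"xyz":[0,0,-0.1],"delta_rot":[0,0,0],"claw":0.4},{"xyz":[0,0,-0.1],"delta_rot":[0,0,0],"claw":0.4},{"xyz":[0,0,-0.1],"delta_rot":[0,0,0],"claw":0.4},{"xyz":[0,0,-1],"delta_rot":[0,0,0],"claw":0.4},{"xyz":[0,0,-2.5],"delta_rot":[0,0,0],"claw":0.4},{"xyz":[0,0,-4.1],"delta_rot":[0,0,0],"claw":0.5},{"xyz":[0,0,-4.1],"delta_rot":[0,0,0],"claw":0.5}]'
python3 go.py .68,-.09,.157,-90 .64,.28,.20,-90 .64,.28,.157,-90
```

```text
time_s: 11.1
tcp_pos: [0.683, -0.0902, 0.1621]
eef_rot: [-179.5, 0.0, -90.0]
contact_force: [-0.7, -0.3, -0.2]
gripper_width: 0.0444
gripper_force: 0.0
[-12.333, 1.333, -1.433] rz -0.0
[-12.333, 1.333, 0.0] rz -0.0
```

Run:
```python
from h import *
t=cam("top"); s=cam("scene")
cv2.imwrite("pics/t2.png",t["img"]);cv2.imwrite("pics/s2.png",s["img"])
o=np.zeros((600,800,3),np.uint8)
o[:360,:480]=cv2.resize(t["img"][160:220,155:235],None,fx=6,fy=6,interpolation=cv2.INTER_CUBIC)
o[:360,480:]=cv2.resize(s["img"][130:202,225:289],None,fx=5,fy=5,interpolation=cv2.INTER_CUBIC)
o[360:,:600]=cv2.resize(t["img"][140:220,200:400],None,fx=3,fy=3)
cv2.imwrite("pics/case.png",o)
```

```text
(no output)
```

View pics/case.png

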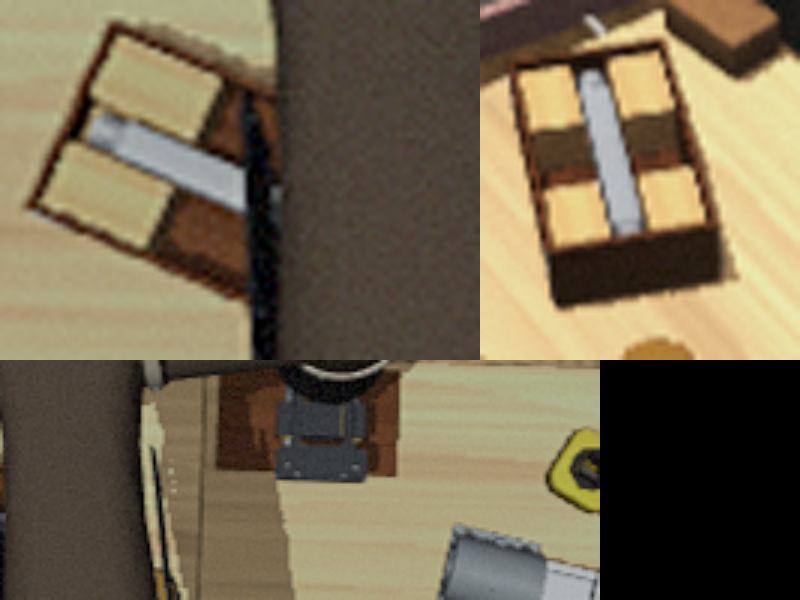

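The scene crop shows the drift lying in the slot from (590,75) to (627,232), with the recess midpoint near (609,150). The lower strip shows the lid lying flat at the back of the right board.

Run:
```python
from h import *
np.set_printoptions(precision=4,suppress=True)
t=cam("top"); s=cam("scene")
g=lambda p:(np.array(p)-[480,0]+.5)/5-.5+[225,130]
f=lambda p:(np.array(p)+.5)/6-.5+[155,160]
D=ray(s,g([(590,75),(627,232)]),.082);d=D[0]-D[1];print("drift",D,D.mean(0),np.linalg.norm(d),np.degrees(np.arctan2(d[1],d[0])))
print("recess",ray(s,g([(609,149.5)]),.082))
C=ray(s,g([(512,68),(665,43),(715,248),(548,262)]),.09);print("rim",C,C.mean(0),np.linalg.norm(np.diff(C,axis=0),axis=1))
C=ray(t,f([(112,22),(28,208)]),.09);print(C,np.linalg.norm(C[0]-C[1]));d=C[0]-C[1];n=np.array([-d[1],d[0],0])/np.linalg.norm(d);print("case yaw",np.degrees(np.arctan2(n[1],n[0])), "centre",C.mean(0)-.09*n,C.mean(0)+.09*n)
# drift axis from top: edges at crop (105,108)-(245,178)? , (98,142)-(245,212)
A=ray(t,f([(101.5,125),(245,195)]),.082);d=A[0]-A[1];print("axis",A,np.degrees(np.arctan2(d[1],d[0])))
```

```text
drift [[0.599  0.3008 0.082 ]
 [0.5426 0.1644 0.082 ]] [0.5708 0.2326 0.082 ] 0.14752282391882546 67.52631941423645
recess [[0.5719 0.233  0.082 ]]
rim [[0.5572 0.3272 0.09  ]
 [0.6508 0.2912 0.09  ]
 [0.5741 0.1159 0.09  ]
 [0.4876 0.1627 0.09  ]] [0.5674 0.2242 0.09  ] [0.1003 0.1914 0.0984]
[[0.6535 0.2981 0.09  ]
 [0.5595 0.3356 0.09  ]] 0.10113220749153229
case yaw 68.27704301488265 centre [0.5732 0.2332 0.09  ] [0.6398 0.4005 0.09  ]
axis [[0.6029 0.3028 0.082 ]
 [0.5699 0.2298 0.082 ]] 65.69108083117476
```

```bash
python3 go.py .68,-.09,.157,-90 .572,.233,.14,-112 .572,.233,.04,-112 .572,.233,.032,-112 .572,.233,.027,-112
```

```text
[-10.767, 3.6, 0.567] rz 22.0
[-10.767, 3.6, 3.9] rz 22.0
[-10.767, 3.6, 4.167] rz 22.0
[-10.767, 3.6, 4.333] rz 22.0
```

```bash
python3 -m crank '[{"xyz":[-2,0.7,0.2],"delta_rot":[0,0,4],"claw":0.59},{"xyz":[-4,1.35,0.4],"delta_rot":[0,0,9],"claw":0.59},{"xyz":[-6,2,0.57],"delta_rot":[0,0,14],"claw":0.59},{"xyz":[-8,2.7,0.57],"delta_rot":[0,0,18],"claw":0.59},{"xyz":[-10,3.35,0.57],"delta_rot":[0,0,22],"claw":0.59},{"xyz":[-10.77,3.6,0.57],"delta_rot":[0,0,22],"claw":0.59},{"xyz":[-10.77,3.6,0.57],"delta_rot":[0,0,22],"claw":0.59},{"xyz":[-10.77,3.6,1.5],"delta_rot":[0,0,22],"claw":0.59},{"xyz":[-10.77,3.6,2.5],"delta_rot":[0,0,22],"claw":0.59},{"xyz":[-10.77,3.6,3.2],"delta_rot":[0,0,22],"claw":0.59},{"xyz":[-10.77,3.6,3.6],"delta_rot":[0,0,22],"claw":0.59},{"xyz":[-10.77,3.6,3.85],"delta_rot":[0,0,22],"claw":0.59},{"xyz":[-10.77,3.6,4.1],"delta_rot":[0,0,22],"claw":0.59},{"xyz":[-10.77,3.6,4.1],"delta_rot":[0,0,22],"claw":0.59}]'
```

```text
time_s: 13.05
tcp_pos: [0.5721, 0.2328, 0.0338]
eef_rot: [180.0, -0.0, -112.0]
contact_force: [-0.4, 0.0, 1.1]
gripper_width: 0.036
gripper_force: 0.0
```

```bash
python3 -m crank '[{"xyz":[0,0,0.1],"delta_rot":[0,0,0],"claw":0.59},{"xyz":[0,0,0.2],"delta_rot":[0,0,0],"claw":0.59},{"xyz":[0,0,0.2],"delta_rot":[0,0,0],"claw":1},{"xyz":[0,0,0.2],"delta_rot":[0,0,0],"claw":1},{"xyz":[0,0,0.2],"delta_rot":[0,0,0],"claw":1},{"xyz":[0,0,0.2],"delta_rot":[0,0,0],"claw":1},{"xyz":[0,0,0.2],"delta_rot":[0,0,0],"claw":1}]' 45;  python3 -m crank '[{"xyz":[0,0,-0.5],"delta_rot":[0,0,0],"claw":1},{"xyz":[0,0,-1],"delta_rot":[0,0,0],"claw":1},{"xyz":[0,0,-1],"delta_rot":[0,0,0],"claw":1}]'
python3 go.py .572,.233,.058,-112 .572,.233,.12,-112 .5,-.1,.12,-101.6 .5,-.1,0.0,-101.6
```

```text
time_s: 13.92
tcp_pos: [0.5722, 0.2331, 0.0281]
eef_rot: [-180.0, 0.0, -112.0]
contact_force: [-0.3, 0.4, 1.2]
gripper_width: 0.0194
gripper_force: 45.0
time_s: 14.3
tcp_pos: [0.5733, 0.2338, 0.0601]
eef_rot: [-179.9, 0.2, -112.0]
contact_force: [1.2, 1.2, -1.8]
gripper_width: 0.0199
gripper_force: 45.0
[0.0, 0.0, -2.067] rz -0.0
[11.191, -1.933, -2.067] rz -10.4
[11.191, -1.933, 1.933] rz -10.4
```

The drift is held, but by my numbers the tips reach below its underside, so it couldn't be laid gently. I'll set it back in the slot and regrip 10 mm higher.

```bash
python3 -m crank '[{"xyz":[0,0,0.5],"delta_rot":[0,0,0],"claw":1},{"xyz":[0,0,0.9],"delta_rot":[0,0,0],"claw":1},{"xyz":[0,0,1],"delta_rot":[0,0,0],"claw":1},{"xyz":[0,0,1],"delta_rot":[0,0,0],"claw":1},{"xyz":[0,0,1],"delta_rot":[0,0,0],"claw":0.6},{"xyz":[0,0,1],"delta_rot":[0,0,0],"claw":0.6},{"xyz":[0,0,1],"delta_rot":[0,0,0],"claw":0.6},{"xyz":[0,0,0.67],"delta_rot":[0,0,0],"claw":0.6},{"xyz":[0,0,0.67],"delta_rot":[0,0,0],"claw":0.6},{"xyz":[0,0,0.67],"delta_rot":[0,0,0],"claw":1},{"xyz":[0,0,0.67],"delta_rot":[0,0,0],"claw":1},{"xyz":[0,0,0.67],"delta_rot":[0,0,0],"claw":1},{"xyz":[0,0,0.67],"delta_rot":[0,0,0],"claw":1},{"xyz":[0,0,0.67],"delta_rot":[0,0,0],"claw":1}]' 45;  python3 -m crank '[{"xyz":[0,0,-0.5],"delta_rot":[0,0,0],"claw":1},{"xyz":[0,0,-1],"delta_rot":[0,0,0],"claw":1},{"xyz":[0,0,-1],"delta_rot":[0,0,0],"claw":1}]'
```

```text
time_s: 16.05
tcp_pos: [0.572, 0.2329, 0.0378]
eef_rot: [180.0, -0.0, -112.0]
contact_force: [-0.2, -0.2, 1.5]
gripper_width: 0.0193
gripper_force: 45.0
time_s: 16.42
tcp_pos: [0.5734, 0.2338, 0.0701]
eef_rot: [-179.9, 0.2, -112.0]
contact_force: [-0.0, -0.2, -1.1]
gripper_width: 0.0195
gripper_force: 45.0
```

```bash
python3 go.py .572,.233,.068,-112 .572,.233,.12,-112 .5,-.1,.12,-101.6 .5,-.1,0.025,-101.6
```

```text
[0.0, 0.0, -1.733] rz -0.0
[11.191, -1.933, -1.733] rz -10.4
[11.191, -1.933, 1.433] rz -10.4
```

```bash
python3 -m crank '[{"xyz":[0,0,-1],"delta_rot":[0,0,0],"claw":1},{"xyz":[0.4,-0.1,-1.73],"delta_rot":[0,0,0],"claw":1},{"xyz":[1.6,-0.3,-1.73],"delta_rot":[0,0,-2],"claw":1},{"xyz":[3.2,-0.5,-1.73],"delta_rot":[0,0,-4],"claw":1},{"xyz":[4.8,-0.8,-1.73],"delta_rot":[0,0,-6],"claw":1},{"xyz":[6.4,-1.1,-1.73],"delta_rot":[0,0,-8],"claw":1},{"xyz":[8,-1.4,-1.73],"delta_rot":[0,0,-9],"claw":1},{"xyz":[9.6,-1.7,-1.6],"delta_rot":[0,0,-10.4],"claw":1},{"xyz":[10.7,-1.85,-1.2],"delta_rot":[0,0,-10.4],"claw":1},{"xyz":[11.2,-1.93,-0.5],"delta_rot":[0,0,-10.4],"claw":1},{"xyz":[11.2,-1.93,0.4],"delta_rot":[0,0,-10.4],"claw":1},{"xyz":[11.2,-1.93,1],"delta_rot":[0,0,-10.4],"claw":1},{"xyz":[11.2,-1.93,1.3],"delta_rot":[0,0,-10.4],"claw":1},{"xyz":[11.2,-1.93,1.43],"delta_rot":[0,0,-10.4],"claw":1},{"xyz":[11.2,-1.93,1.43],"delta_rot":[0,0,-10.4],"claw":1},{"xyz":[11.2,-1.93,1.43],"delta_rot":[0,0,-10.4],"claw":1}]'; python3 -m crank '[{"xyz":[0,0,0.05],"delta_rot":[0,0,0],"claw":1},{"xyz":[0,0,0.1],"delta_rot":[0,0,0],"claw":1},{"xyz":[0,0,0.15],"delta_rot":[0,0,0],"claw":1},{"xyz":[0,0,0.15],"delta_rot":[0,0,0],"claw":1}]'
```

```text
time_s: 18.42
tcp_pos: [0.5005, -0.1001, 0.0256]
eef_rot: [-179.9, 0.0, -101.6]
contact_force: [-0.8, 0.5, -1.7]
gripper_width: 0.0199
gripper_force: 45.0
time_s: 18.92
tcp_pos: [0.4998, -0.1002, 0.0203]
eef_rot: [180.0, -0.0, -101.6]
contact_force: [-0.8, -0.1, -1.6]
gripper_width: 0.0193
gripper_force: 45.0
```

Commanded z is now 0.0206. I'll step down to contact.

```bash
python3 -m crank '[{"xyz":[0,0,0.03],"delta_rot":[0,0,0],"claw":1},{"xyz":[0,0,0.06],"delta_rot":[0,0,0],"claw":1},{"xyz":[0,0,0.06],"delta_rot":[0,0,0],"claw":1}]'; python3 -m crank '[{"xyz":[0,0,0.03],"delta_rot":[0,0,0],"claw":1},{"xyz":[0,0,0.05],"delta_rot":[0,0,0],"claw":1},{"xyz":[0,0,0.05],"delta_rot":[0,0,0],"claw":1}]'
```

```text
time_s: 19.3
tcp_pos: [0.4999, -0.1003, 0.0186]
eef_rot: [180.0, -0.0, -101.6]
contact_force: [-0.0, -0.2, -1.6]
gripper_width: 0.0197
gripper_force: 45.0
time_s: 19.68
tcp_pos: [0.4999, -0.1002, 0.0171]
eef_rot: [180.0, -0.0, -101.6]
contact_force: [-0.8, -0.3, -1.1]
gripper_width: 0.0195
gripper_force: 45.0
```

```bash
python3 -m crank '[{"xyz":[0,0,0.03],"delta_rot":[0,0,0],"claw":1},{"xyz":[0,0,0.05],"delta_rot":[0,0,0],"claw":1},{"xyz":[0,0,0.05],"delta_rot":[0,0,0],"claw":1}]'
```

```text
time_s: 20.05
tcp_pos: [0.5, -0.1002, 0.0158]
eef_rot: [-180.0, -0.0, -101.6]
contact_force: [-0.8, 0.0, 1.0]
gripper_width: 0.0191
gripper_force: 45.0
```

```bash
python3 -m crank '[{"xyz":[0,0,0],"delta_rot":[0,0,0],"claw":0.6},{"xyz":[0,0,0],"delta_rot":[0,0,0],"claw":0.55},{"xyz":[0,0,-0.1],"delta_rot":[0,0,0],"claw":0.55},{"xyz":[0,0,-0.6],"delta_rot":[0,0,0],"claw":0.55},{"xyz":[0,0,-1.2],"delta_rot":[0,0,0],"claw":0.55},{"xyz":[-0.9,0,-1.2],"delta_rot":[0,0,0],"claw":0.55},{"xyz":[-1.8,0,-1.2],"delta_rot":[0,0,0],"claw":0.55},{"xyz":[-1.8,0,-1.2],"delta_rot":[0,0,0],"claw":0.55}]'
python3 - <<'E'
from h import *
t=cam("top"); s=cam("scene")
o=np.zeros((480,800,3),np.uint8)
p=proj(s,[[.5,-.1,.05]])[0].astype(int);print(p)
o[:,:400]=cv2.resize(s["img"][p[1]-48:p[1]+48,p[0]-40:p[0]+40],(400,480),interpolation=cv2.INTER_CUBIC)
q=proj(t,[[.5,-.1,.05]])[0].astype(int);print(q)
o[:,400:]=cv2.resize(t["img"][q[1]-48:q[1]+48,q[0]-40:q[0]+40],(400,480),interpolation=cv2.INTER_CUBIC)
cv2.imwrite("pics/laid.png",o)
E
```

```text
time_s: 21.05
tcp_pos: [0.5118, -0.0461, 0.0529]
eef_rot: [-179.9, 0.0, -101.5]
contact_force: [-0.4, 0.3, 0.2]
gripper_width: 0.0395
gripper_force: 0.0
[293 248]
[304 219]
```

View pics/laid.png

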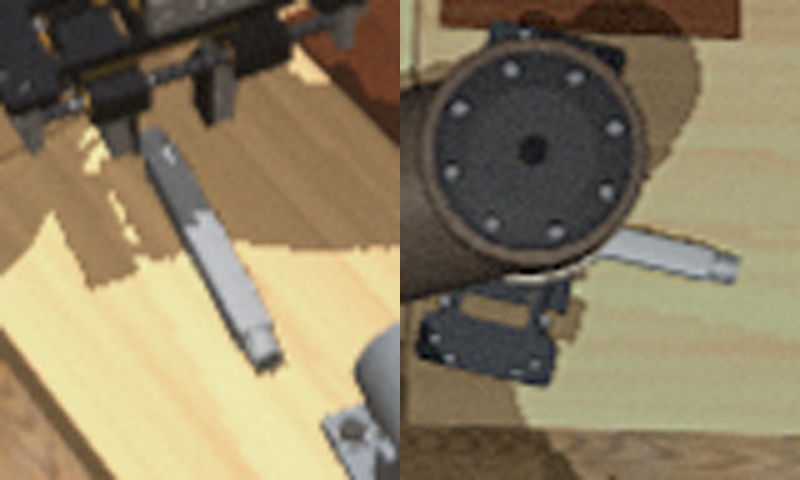

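The crops show the drift lying flat from (150,135) to (268,365), with the fingers over its far end.

```bash
python3 - <<'E'
from h import *
np.set_printoptions(precision=4,suppress=True)
t=cam("top"); s=cam("scene")
g=lambda p:np.array(p)/5+[253,200]-.4
f=lambda p:(np.array(p)-[400,0])/5+[264,171]-.4
S=ray(s,g([(151,130),(265,352)]),.06);print(S,S.mean(0),np.linalg.norm(S[0]-S[1]))
T=ray(t,f([(738,268),(612,243)]),.055);print(T);d=T[0]-T[1];print(np.degrees(np.arctan2(d[1],d[0])))
u=np.array([-.201,-.98,0]);print("centre from tip",T[0]-.08*u)
E
python3 go.py .5108,-.0471,.0518,-101.6 .5108,-.0471,.0168,-101.6
```

```text
[[ 0.5156 -0.0272  0.06  ]
 [ 0.4818 -0.1787  0.06  ]] [ 0.4987 -0.1029  0.06  ] 0.15522384803093847
[[ 0.4872 -0.1793  0.055 ]
 [ 0.5    -0.103   0.055 ]]
-99.58329188689973
centre from tip [ 0.5032 -0.1009  0.055 ]
[0.0, 0.0, 1.167] rz -0.0
```

```bash
python3 -m crank '[{"xyz":[0,0,0.6],"delta_rot":[0,0,0],"claw":0.55},{"xyz":[0,0,1.1],"delta_rot":[0,0,0],"claw":0.55},{"xyz":[0,0,1.17],"delta_rot":[0,0,0],"claw":0.55},{"xyz":[0,0,1.17],"delta_rot":[0,0,0],"claw":1},{"xyz":[0,0,1.17],"delta_rot":[0,0,0],"claw":1},{"xyz":[0,0,1.17],"delta_rot":[0,0,0],"claw":1},{"xyz":[0,0,1.17],"delta_rot":[0,0,0],"claw":1},{"xyz":[0,0,1.17],"delta_rot":[0,0,0],"claw":1}]' 58; python3 -m crank '[{"xyz":[0,0,-0.5],"delta_rot":[0,0,0],"claw":1},{"xyz":[0,0,-1.17],"delta_rot":[0,0,0],"claw":1},{"xyz":[0,0,-1.17],"delta_rot":[0,0,0],"claw":1}]';python3 go.py .5108,-.0471,.0518,-101.6 .5657,-.0719,.0518,-101.6 .5595,-.1023,.0518,-101.6
```

```text
time_s: 22.25
tcp_pos: [0.5112, -0.0473, 0.017]
eef_rot: [-180.0, 0.0, -101.6]
contact_force: [-0.7, -0.3, 5.3]
gripper_width: 0.0191
gripper_force: 58.0
time_s: 22.62
tcp_pos: [0.512, -0.047, 0.0535]
eef_rot: [-179.8, 0.1, -101.6]
contact_force: [0.1, 0.2, -1.7]
gripper_width: 0.0192
gripper_force: 58.0
[0.442, -1.959, 0.0] rz -0.0
[1.476, -1.96, 0.0] rz -0.0
```

```bash
python3 -m crank '[{"xyz":[0.1,-0.5,0],"delta_rot":[0,0,0],"claw":1},{"xyz":[0.3,-1.4,0],"delta_rot":[0,0,0],"claw":1},{"xyz":[0.44,-1.96,0],"delta_rot":[0,0,0],"claw":1},{"xyz":[0.44,-1.96,0],"delta_rot":[0,0,0],"claw":1},{"xyz":[0.44,-1.96,0],"delta_rot":[0,0,0],"claw":1},{"xyz":[0.44,-1.96,0],"delta_rot":[0,0,0],"claw":1}]'
python3 - <<'E'
from h import *
t=cam("top"); s=cam("scene")
o=np.zeros((600,800,3),np.uint8)
o[:,:400]=cv2.resize(s["img"][210:300,290:350],(400,600),interpolation=cv2.INTER_CUBIC)
o[:400,400:]=cv2.resize(t["img"][180:240,320:380],(400,400),interpolation=cv2.INTER_CUBIC)
cv2.imwrite("pics/pre.png",o)
m=np.array([.5333,-.2297,.085]);u=np.array([-.201,-.98,0])
for k in(0,-.025,-.1): print((proj(s,[m+k*u])-[290,210])*6.667,(proj(t,[m+k*u])-[320,180])*6.667+[400,0])
E
```

```text
time_s: 23.38
tcp_pos: [0.5651, -0.072, 0.0516]
eef_rot: [180.0, -0.0, -101.6]
contact_force: [-1.1, -0.8, -1.0]
gripper_width: 0.019
gripper_force: 58.0
[[300.68229612 392.41790019]] [[597.32434021 191.23079568]]
[[269.63123951 340.16697132]] [[542.32610087 178.36671477]]
[[181.75515882 192.29416627]] [[377.61386298 139.84054413]]
```

View pics/pre.png

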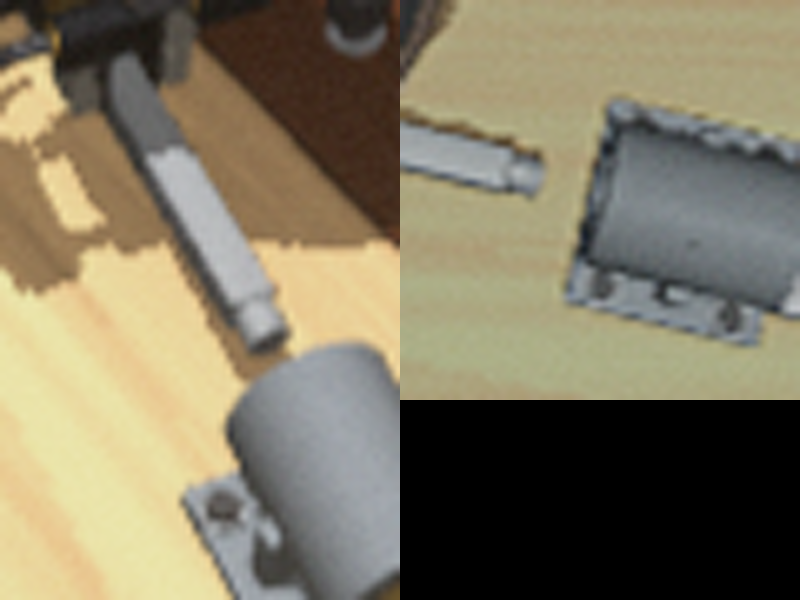

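The top crop has the drift tip at (543,175), against (542,178) predicted for a point 25 mm before the mouth on the axis. It is aligned within about 1.5 mm, so I'll drive in.

```bash
python3 -m crank '[{"xyz":[0.4,0,0],"delta_rot":[0,0,0],"claw":1},{"xyz":[1,0,0],"delta_rot":[0,0,0],"claw":1},{"xyz":[1.6,0,0],"delta_rot":[0,0,0],"claw":1},{"xyz":[2,0,0],"delta_rot":[0,0,0],"claw":1},{"xyz":[2,0,0],"delta_rot":[0,0,0],"claw":1}]'; python3 -m crank '[{"xyz":[0.2,0,0],"delta_rot":[0,0,0],"claw":1},{"xyz":[0.4,0,0],"delta_rot":[0,0,0],"claw":1},{"xyz":[0.6,0,0],"delta_rot":[0,0,0],"claw":1},{"xyz":[0.8,0,0],"delta_rot":[0,0,0],"claw":1},{"xyz":[0.8,0,0],"delta_rot":[0,0,0],"claw":1}]'
```

```text
time_s: 24.1
tcp_pos: [0.5533, -0.1321, 0.0516]
eef_rot: [180.0, -0.0, -101.7]
contact_force: [0.8, 0.1, -1.2]
gripper_width: 0.0194
gripper_force: 58.0
time_s: 24.72
tcp_pos: [0.5493, -0.1536, 0.0517]
eef_rot: [-180.0, 0.1, -101.6]
contact_force: [1.1, 4.9, -1.3]
gripper_width: 0.0192
gripper_force: 58.0
```

```bash
python3 -m crank '[{"xyz":[0.15,0,0],"delta_rot":[0,0,0],"claw":1},{"xyz":[0.3,0,0],"delta_rot":[0,0,0],"claw":1},{"xyz":[0.45,0,0],"delta_rot":[0,0,0],"claw":1},{"xyz":[0.6,0,0],"delta_rot":[0,0,0],"claw":1},{"xyz":[0.75,0,0],"delta_rot":[0,0,0],"claw":1},{"xyz":[0.9,0,0],"delta_rot":[0,0,0],"claw":1},{"xyz":[0.9,0,0],"delta_rot":[0,0,0],"claw":1}]'; python3 -m crank '[{"xyz":[0.15,0,0],"delta_rot":[0,0,0],"claw":1},{"xyz":[0.3,0,0],"delta_rot":[0,0,0],"claw":1},{"xyz":[0.4,0,0],"delta_rot":[0,0,0],"claw":1},{"xyz":[0.4,0,0],"delta_rot":[0,0,0],"claw":1}]'
python3 - <<'E'
from h import *
np.set_printoptions(precision=4,suppress=True)
t=cam("top");h=cv2.cvtColor(t["img"],cv2.COLOR_BGR2HSV).astype(int)
u=np.array([-.201,-.98,0]);m=np.array([.5333,-.2297,.085])
# brass along the axis at bush top z=.105, distance from entry
for k in range(76,160,4):
    p=proj(t,[m+u*k/1000+[0,0,.02]])[0].round().astype(int); print(k,t["img"][p[1],p[0]],end=" ")
E
```

```text
time_s: 25.6
tcp_pos: [0.5439, -0.1798, 0.0516]
eef_rot: [-180.0, 0.1, -101.6]
contact_force: [-0.1, 6.0, -0.5]
gripper_width: 0.0192
gripper_force: 58.0
time_s: 26.1
tcp_pos: [0.5414, -0.1915, 0.0516]
eef_rot: [-180.0, 0.1, -101.6]
contact_force: [1.0, 5.9, -0.9]
gripper_width: 0.0197
gripper_force: 58.0
76 [139 133 127] 80 [139 134 126] 84 [141 136 128] 88 [140 132 125] 92 [131 125 116] 96 [ 74 163 166] 100 [ 90 179 176] 104 [ 90 172 172] 108 [ 88 169 173] 112 [ 88 168 172] 116 [ 82 164 174] 120 [ 87 164 174] 124 [ 85 165 175] 128 [ 80 158 173] 132 [ 90 158 174] 136 [ 80 111 125] 140 [102  96  90] 144 [165 169 169] 148 [123 166 170] 152 [133 169 176] 156 [133 170 175]
```

Brass shows from about 96 to 136 mm past the entry, so the bush has cleared the 90 mm exit by about 6 mm. I'll push 3 mm further for margin, then draw the drift out.

```bash
python3 -m crank '[{"xyz":[0.1,0,0],"delta_rot":[0,0,0],"claw":1},{"xyz":[0.1,0,0],"delta_rot":[0,0,0],"claw":1},{"xyz":[-0.4,0,0],"delta_rot":[0,0,0],"claw":1},{"xyz":[-1.2,0,0],"delta_rot":[0,0,0],"claw":1},{"xyz":[-2,0,0],"delta_rot":[0,0,0],"claw":1},{"xyz":[-2.8,0,0],"delta_rot":[0,0,0],"claw":1},{"xyz":[-3.6,0,0],"delta_rot":[0,0,0],"claw":1},{"xyz":[-4.3,0,0],"delta_rot":[0,0,0],"claw":1},{"xyz":[-4.6,0,0],"delta_rot":[0,0,0],"claw":1},{"xyz":[-4.6,0.7,0],"delta_rot":[0,0,0],"claw":1},{"xyz":[-4.6,1.5,0],"delta_rot":[0,0,0],"claw":1},{"xyz":[-4.6,1.96,0],"delta_rot":[0,0,0],"claw":1},{"xyz":[-4.6,1.96,0.5],"delta_rot":[0,0,0],"claw":1},{"xyz":[-4.6,1.96,0.9],"delta_rot":[0,0,0],"claw":1},{"xyz":[-4.6,1.96,1.05],"delta_rot":[0,0,0],"claw":1},{"xyz":[-4.6,1.96,1.05],"delta_rot":[0,0,0],"claw":1}]'; python3 -m crank '[{"xyz":[0,0,0.04],"delta_rot":[0,0,0],"claw":1},{"xyz":[0,0,0.08],"delta_rot":[0,0,0],"claw":1},{"xyz":[0,0,0.08],"delta_rot":[0,0,0],"claw":1}]'
```

```text
time_s: 28.15
tcp_pos: [0.5111, -0.0458, 0.0193]
eef_rot: [179.9, -0.0, -101.6]
contact_force: [-0.1, 0.0, -0.8]
gripper_width: 0.0193
gripper_force: 58.0
time_s: 28.52
tcp_pos: [0.5113, -0.0455, 0.0179]
eef_rot: [-180.0, 0.0, -101.6]
contact_force: [0.6, 0.0, -1.2]
gripper_width: 0.0195
gripper_force: 58.0
```

Commanded z is 0.0179, and contact is expected at about 0.0168.

```bash
python3 -m crank '[{"xyz":[0,0,0.02],"delta_rot":[0,0,0],"claw":1},{"xyz":[0,0,0.04],"delta_rot":[0,0,0],"claw":1},{"xyz":[0,0,0.04],"delta_rot":[0,0,0],"claw":1}]'; python3 -m crank '[{"xyz":[0,0,0.02],"delta_rot":[0,0,0],"claw":1},{"xyz":[0,0,0.02],"delta_rot":[0,0,0],"claw":1}]'
```

```text
time_s: 28.9
tcp_pos: [0.5114, -0.0455, 0.017]
eef_rot: [-180.0, 0.0, -101.6]
contact_force: [-1.9, 0.1, 4.5]
gripper_width: 0.0195
gripper_force: 58.0
time_s: 29.15
tcp_pos: [0.5114, -0.0455, 0.017]
eef_rot: [-180.0, 0.0, -101.6]
contact_force: [-4.5, 2.3, 10.7]
gripper_width: 0.0192
gripper_force: 58.0
```

In contact. I'll ease back to 0.0165, release and rise clear.

```bash
python3 -m crank '[{"xyz":[0,0,-0.02],"delta_rot":[0,0,0],"claw":1},{"xyz":[0,0,-0.02],"delta_rot":[0,0,0],"claw":0.55},{"xyz":[0,0,-0.02],"delta_rot":[0,0,0],"claw":0.55},{"xyz":[0,0,-0.02],"delta_rot":[0,0,0],"claw":0.55},{"xyz":[0,0,-0.3],"delta_rot":[0,0,0],"claw":0.55},{"xyz":[0,0,-1.2],"delta_rot":[0,0,0],"claw":0.55},{"xyz":[0,0,-2.5],"delta_rot":[0,0,0],"claw":0.55},{"xyz":[0,0,-4],"delta_rot":[0,0,0],"claw":0.55},{"xyz":[-1.5,0,-4.5],"delta_rot":[0,0,0],"claw":0.55},{"xyz":[-3.3,0,-4.5],"delta_rot":[0,0,0],"claw":0.55},{"xyz":[-5,0,-4.5],"delta_rot":[0,0,0],"claw":0.55},{"xyz":[-5,0,-4.5],"delta_rot":[0,0,0],"claw":0.55},{"xyz":[-5,0,-4.5],"delta_rot":[0,0,0],"claw":0.55}]'
python3 - <<'E'
from h import *
np.set_printoptions(precision=4,suppress=True)
t=cam("top");s=cam("scene");cv2.imwrite("pics/end.png",t["img"])
u=np.array([-.201,-.98,0]);m=np.array([.5333,-.2297,.085])
print([(k,t["img"][tuple(proj(t,[m+u*k/1000+[0,0,.02]])[0].round().astype(int)[::-1])].tolist()) for k in range(90,150,4)])
c=s["img"].astype(int);g=((c.max(2)-c.min(2)<35)&(c.max(2)>90)).astype(np.uint8)*255
p=proj(s,[[.5,-.105,.06]])[0].astype(int)
k=blob(g,(p[0]-30,p[1]-35,p[0]+22,p[1]+30));rc=cv2.minAreaRect(k);b=cv2.boxPoints(rc);W=ray(s,b,.058);print(rc,W,W.mean(0))
lo=cv2.cvtColor(t["img"],cv2.COLOR_BGR2HSV).astype(int);m2=((lo[...,1]>110)&(lo[...,2]<140)).astype(np.uint8)*255
k=blob(m2,(255,138,345,195));rc=cv2.minAreaRect(k);W=ray(t,cv2.boxPoints(rc),.052);print("lid",rc,W.mean(0),np.linalg.norm(np.diff(W,axis=0),axis=1))
E
```

```text
time_s: 30.78
tcp_pos: [0.541, 0.1014, 0.1511]
eef_rot: [180.0, -0.0, -101.5]
contact_force: [-0.4, -0.4, 0.3]
gripper_width: 0.0397
gripper_force: 0.0
[(90, [116, 111, 105]), (94, [32, 70, 89]), (98, [48, 107, 123]), (102, [93, 180, 177]), (106, [91, 169, 176]), (110, [88, 171, 171]), (114, [88, 168, 174]), (118, [78, 160, 171]), (122, [84, 166, 172]), (126, [82, 161, 174]), (130, [83, 161, 177]), (134, [87, 167, 177]), (138, [106, 114, 124]), (142, [173, 166, 157]), (146, [122, 166, 171])]
((294.22125244140625, 248.6204071044922), (53.18825149536133, 8.662884712219238), 62.241458892822266) [[ 0.5026 -0.0226  0.058 ]
 [ 0.5281 -0.023   0.058 ]
 [ 0.4924 -0.185   0.058 ]
 [ 0.4694 -0.1835  0.058 ]] [ 0.4982 -0.1035  0.058 ]
lid ((302.23248291015625, 159.68930053710938), (59.91209411621094, 34.93206787109375), 2.2906100749969482) [ 0.6817 -0.0871  0.052 ] [0.1077 0.1832 0.1076]
```

```bash
python3 -c "
from plant import job; print(job.close_job())"
```

```text
the job is handed in; nothing more can be done
None
```

I handed the job in after about 31 s of robot time. The lid sits flat and knob up on the board. The bush is pushed about 6–8 mm clear of the bore into the cradle, and the drift is drawn out and laid flat on the board. I didn't re-check the tape measure, wood block or blue tape at the end.

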